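Open the clipped parts crate

TASK

Open the parts crate on the tilted stand so that its contents can be picked: flip both bale clips, one on each end, fully open while the lid is still seated, then lift the lid off and lay it gently, flat and handle up, in the middle of the rubber mat. Leave both clips open and do not shift the other things on the bench.

Things in the scene. Friction and masses are not known exactly. Their poses are not given: they have to be found in the camera images.
- crate: Grey plastic crate, 150 (x) x 200 (y) x 100 mm (z), walls 4 mm, fixed on its stand, tipped 30 degrees towards the robot. Origin: centre of its underside; z is the crate's normal (leaning to the robot), x runs up the slope away from the robot, y along the long side, to the robot's left. Rim at z 100, shut lid's top at z 104. Crate and mat lie one left, one right of the middle, either way round.
- clip_left (a joint): Black bale clip on the crate's +y end: 0 = shut, hooked over the lid; 2.0 rad = open, swung outward and hanging. Hinge line along crate x at crate y 113, z 62 mm. Sprung over centre: resists with up to 0.25 N m (4 N at the tab), springs shut if let go below about 1.0 rad; beyond that snaps fully open and stays.
- clip_right (a joint): The same for the clip on the crate's -y end (hinge at crate y -113, z 62 mm); mirror image, also 0 shut, 2.0 open, moving outward (-y).
- clip_left_tab (a point): Middle of the inboard face of the left clip's thumb tab: crate x 0, y 108.5, z 132 mm when shut. The clip is a plate 4 mm thick, square to y, 62 mm wide; its hook reaches in over the lid to y 96, hook top at z 110; the tab, 50 mm wide in x, stands from there to z 152, with a 9 mm round bead on top. Push it outward with a fingertip from the lid's side, or pinch it, along the arc about the hinge.
- clip_right_tab (a point): The same point on the right clip (crate y -108.5, z 132 mm when shut).
- lid: Loose grey plastic lid, 160 (x) x 210 (y) mm, 0.26 to 0.46 kg: a 4 mm plate with a 10 mm deep skirt that fits round the crate's rim with 2 mm play. Origin: centre of the underside (lower edge of the skirt); plate top at z 14 mm. Seated, its axes are the crate's and its origin lies at crate z 90 mm.
- lid_grip (a point): Middle of the aluminium bow handle's bar, lid x 0, y 0, z 50 mm. The bar runs along lid y, 94 mm long, 14 mm wide (x), 12 mm thick (z), 30 mm free height beneath it, 70 mm free length between its legs. On the crate it stands square to the tilted lid.
- stand: Grey tubular stand under the crate, fixed, 266 (x) x 206 mm (y) on the bench; origin on the bench top, 66 mm straight below the crate's origin.
- mat: Black rubber mat fixed on the bench, 220 (x) x 280 (y) x 4 mm thick. Origin: centre of its underside, on the bench top.
- cup: Bystander: white cup, 76 mm across, 100 mm high, origin under its centre.
- block_tall: Bystander: upright wooden block 45 x 40 x 90 mm high, origin under its centre.
- block_flat: Bystander: wooden block 60 x 90 x 40 mm high, origin under its centre.
- book: Bystander: grey book lying flat, 150 x 210 x 28 mm, origin under its centre.
- spray_bottle: Bystander: spray bottle, 72 mm across, 205 mm high, origin under its centre.
- screwdriver: Bystander: screwdriver 200 mm long lying along its x, handle to -x, origin under its middle.

How it is judged:
By the outcome, as a careful person would: the job done as asked, in the order asked, and still so for the second after the job is handed in, with the robot touching nothing.
It also fails if it takes over 67 s, if anything falls off the work surface, if the arm or the gripper's body presses on something with over 40 N, if the wrist force passes 120 N, or if a joint passes its speed limit or range.

ROBOT

A 7-joint arm with a two-finger parallel gripper is mounted at the origin on the work surface. World frame = base frame: x ahead of the robot, y to its left, z up, the work surface at z = 0. Lengths are in m, angles in rad, forces in N, time in s.
With the tool pointing down it reaches from about 0.4 to 0.85 m from the base axis. Payload 10.4 kg.
Tool frame: the origin (TCP) lies at the very end of the fingers, on their centre line; the grasp point (between the pads) lies manip.hold_point_z behind it (manip.hold_point_z is the distance from the TCP to the grasp point, in m); z points along the fingers, y is the direction in which the jaws open and shut (so a half turn about z gives the same grasp; the last joint's range is limited). The gripper opens to 85 mm and grips with 20 to 120 N. Pads are 22 mm wide; open, the fingers measure 114 mm over their backs; the gripper's body (76 mm by 85 mm) begins 54 mm behind the grasp point. The pads swing forward as they close: fully open they stand 13 mm farther back than shut.
Start: joints at [-1.286, 0.332, -0.065, 1.46, 0.022, 1.35, -0.088], TCP at [0.189, 0.596, 0.231] pointing down, gripper open.
Joint ranges: [-2.6, 2.6], [-0.5, 2.12], [-1.47, 1.34], [0.16, 2.42], [-1.27, 4.41], [0.06, 2.06], [-2.6, 2.6]. Speed limits (rad/s): [2.22, 2.22, 2.79, 2.79, 3.14, 3.14, 3.14].

INTERFACE

Orientations are given as a unit quaternion [x, y, z, w].
In Python, from workcell import manip gives the robot as it stands.
- The arm moves only by the tool jog_arm, never from a script. Its arguments are lists of equal length, an entry for each row: "translation": the shift along the world's x, y, z in mm, a list of three; "turn": the turn about the world's z in degrees. In form: {"translation": [[x, y, z], ...], "turn": [turn, ...]}. A call has 1 to 12 rows; each row is the pose to reach, as a shift and turn from the pose measured when the call began; what a row does not reach only later rows make up. A row lasts 1/12 s, in which the tool goes at most 41.7 mm and 7.16 degrees, less where a joint would pass 70% of its speed; a pose out of reach is approached as far as the arm can. A call with a gripper value outside its range is refused whole. "grip" is the finger opening in mm, from 0 to 85.4, set as the call begins (left out, the last holds). The fingers move at their own pace and stop on an object; "grip_force" is the grip in N (left out, the last holds). Time passes only in rows, so rows that repeat a pose let the fingers close. It gives the time, the measured TCP pose, the force and the opening at its end, in the units of the state.
- manip.get_obs(): the state, without advancing time (a new reading comes with each control period).
- manip.camera(name): name is "scene" or "top"; returns a dict with "frame" (480x640x3 uint8, red, green, blue), "mtx" (3x3 intrinsics, pixels), "pose" (4x4, takes a point from camera to world coordinates). Camera axes: x right, y down, z forward; pixel columns grow to the right and rows downward; lengths in m; the calibration is good to about 2 mm. A picture is of the moment at which its call begins. There is no depth.
- manip.hand_in(): hands the job in, once; it reports no verdict.
Trained networks look in a picture, given as the dict that the camera call returned (one of the last four; its "shot" number tells which), for a name from the list of things; names that differ only in an ending like _2 or _b are one class to them, and where a whole thing is asked for, a point or a joint stands for the part that bears it (a point fixed in the world has none). Each returns a list of dicts, best first, with "confidence" (0 to 1); they miss things now and then, are a little off and sometimes report something else, mostly with a low value. They report only what shows in the picture. A call takes as long as a camera call.
- manip.outline_of(picture, label): "mask" (480x640 bool, what is visible of it) and "extent" ([left, top, right, bottom] in pixels, round what is visible of it).
- manip.pinpoint(picture, label): "at" ([column, row] in pixels: a listed point, or the origin of a listed thing).
The state is a dict: "clock": time; "joint_pos": joint angles; "joint_velocities": joint speeds; "tau": joint torques, N m; "position": TCP position; "ee_rot": TCP orientation; "ft_force": force on the tool from outside, world axes, zero at the start; "torque": the same for the moment, N m; "grip_width": opening from 0.0 (shut) to 1.0 (fully open).
Only numpy, scipy, OpenCV 4.12 (cv2) and the standard library are available. Lean on these libraries where they do the work, as an engineer would, in place of code of your own. Each camera call takes 0.05 s, during which the arm holds its last target. There are 200 camera calls.

## Working session

There is one attempt and no reset: what is moved stays moved. The work goes in short steps, Python scripts to look and compute and a tool call to move; the robot and the scene stay as the last step left them, time stands still between calls to the robot, and variables do not carry over. Pictures are saved under pics/ and viewed, about 8 in all and at most 12, crops included, and the job is handed in when it is done.

Besides the shell and the picture viewer there is one more tool, called after "Request:" as name([rows], argument=value, ...), one row to a line, values as JSON. jog_arm: Moves the arm, as the interface text tells. Its arguments: {"type":"object","properties":{"translation":{"type":"array"},"turn":{"type":"array"},"grip":{"type":"number"},"grip_force":{"type":"number"}},"required":["translation","turn"]}

```bash
mkdir -p pics; cat > h.py <<'E'
import numpy as np, cv2
from workcell import manip
def shot(n): return manip.camera(n)
def ray(p,uv):
    K=p["mtx"];T=p["pose"];d=T[:3,:3]@np.linalg.inv(K)@[uv[0],uv[1],1.];return T[:3,3],d/np.linalg.norm(d)
def onz(p,uv,z):
    o,d=ray(p,uv);return o+d*(z-o[2])/d[2]
def proj(p,X):
    T=np.linalg.inv(p["pose"]);c=T[:3,:3]@X+T[:3,3];q=p["mtx"]@c;return q[:2]/q[2]
def tri(a,b):
    A=np.zeros((3,3));v=np.zeros(3)
    for o,d in (a,b):
        M=np.eye(3)-np.outer(d,d);A+=M;v+=M@o
    X=np.linalg.solve(A,v);return X,[np.linalg.norm((np.eye(3)-np.outer(d,d))@(X-o)) for o,d in (a,b)]
def save(p,n): cv2.imwrite(f"pics/{n}.png",p["frame"][:,:,::-1])
E
python3 - <<'E'
from h import *
np.set_printoptions(precision=4,suppress=True)
o=manip.get_obs();print(o,manip.hold_point_z)
s=shot("scene");t=shot("top");save(s,"s0");save(t,"t0")
cv2.imwrite("pics/both.png",cv2.resize(np.vstack([s["frame"],t["frame"]])[:,:,::-1],(400,600)))
print(s["pose"],t["pose"],s["mtx"])
for n in "crate lid_grip lid clip_left_tab clip_right_tab stand mat cup block_tall block_flat book spray_bottle screwdriver".split():
    a=manip.pinpoint(s,n);b=manip.pinpoint(t,n)
    for k,l in(("s",a),("t",b)): print(n,k,[(np.round(x["at"],1),round(x["confidence"],2)) for x in l[:3]])
    if a and b: print("   tri",*tri(ray(s,a[0]["at"]),ray(t,b[0]["at"])))
    if b: print("   z0",onz(t,b[0]["at"],0))
E
```

```text
{'clock': 0.0, 'joint_pos': array([-1.2856,  0.3329, -0.0647,  1.4609,  0.0216,  1.3499, -0.0885]), 'joint_velocities': array([-0.0001, -0.0001,  0.0003, -0.0002, -0.0001, -0.001 , -0.0004]), 'tau': array([  0.0008, -62.5443,   0.0497, -39.1596,   0.0163,   0.0102,
        -0.    ]), 'position': array([0.1893, 0.5953, 0.2305]), 'ee_rot': array([ 0.1533,  0.9882, -0.0007, -0.0001]), 'ft_force': array([ 0.1911, -0.6196, -0.0419]), 'torque': array([ 0.0112, -0.0476, -0.0202]), 'grip_width': 0.9998041205583907} 0.0187
[[-0.2442  0.7598 -0.6026  1.4428]
 [ 0.9697  0.1878 -0.1562  0.2742]
 [-0.0055 -0.6225 -0.7826  1.2837]
 [ 0.      0.      0.      1.    ]] [[ 0.0415 -0.975   0.2183  0.2972]
 [-0.9991 -0.0416  0.0046  0.0543]
 [ 0.0046 -0.2183 -0.9759  1.3708]
 [ 0.      0.      0.      1.    ]] [[534.9286   0.     320.507 ]
 [  0.     534.9286 251.1032]
 [  0.       0.       1.    ]]
crate s [(array([376.2, 297. ]), 0.72)]
crate t []
lid_grip s [(array([384.6, 248.9]), 0.89)]
lid_grip t [(array([194.3, 313.9]), 0.37)]
   tri [0.397  0.2995 0.0599] [np.float64(0.09854502218622256), np.flo
[... 1778 characters left out ...]
856)]
   z0 [ 0.3703 -0.2234  0.    ]
book s [(array([183.8, 208. ]), 0.7)]
book t [(array([505.5, 325.7]), 0.83)]
   tri [ 0.3738 -0.4689 -0.016 ] [np.float64(0.001904674584032634), np.float64(0.0019046745840325665)]
   z0 [ 0.3725 -0.4609  0.    ]
spray_bottle s [(array([496. , 327.8]), 0.65)]
spray_bottle t [(array([154.6, 237.4]), 0.58)]
   tri [ 0.5869  0.5555 -0.0198] [np.float64(0.0004182445427127003), np.float64(0.00041824454271257395)]
   z0 [0.5828 0.5479 0.    ]
screwdriver s [(array([457.5, 254.9]), 0.58)]
screwdriver t [(array([192.8, 313.3]), 0.93)]
   tri [ 0.3694  0.4213 -0.0014] [np.float64(0.005311923854687146), np.float64(0.005311923854687172)]
   z0 [0.3701 0.4155 0.    ]
```

View pics/s0.png

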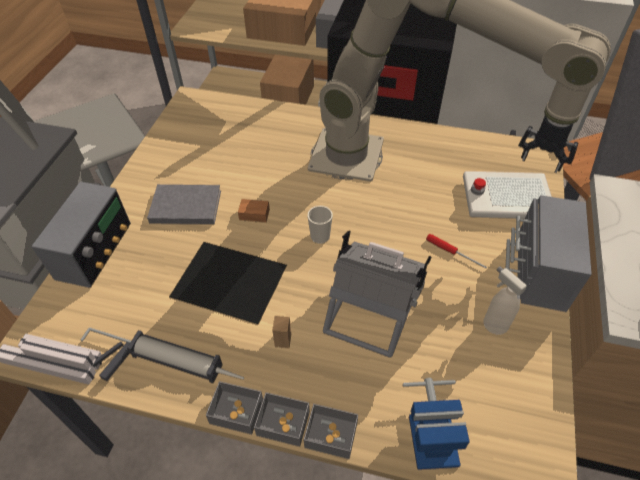

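View pics/t0.png

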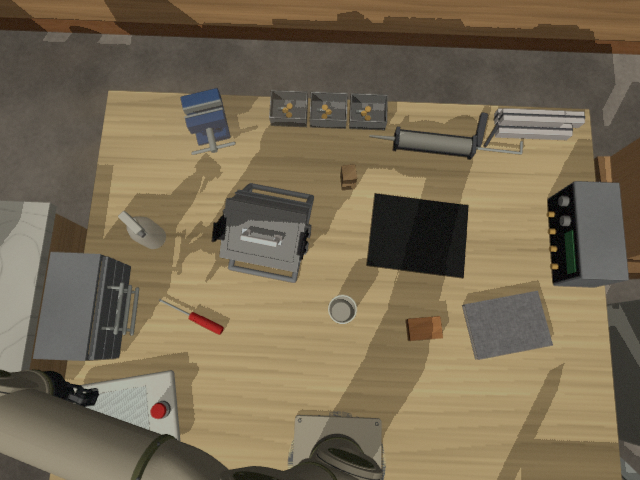

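The crate is on the left, yawed slightly, with the handle at about (384,249) in the scene view and (262,237) in the top view. The mat is on the right at (420,236) in the top view. The top-view `lid_grip` hit at (194,314) is really the screwdriver. Next I'll fit the crate and mat poses.

```bash
cat >> h.py <<'E'
from scipy.optimize import least_squares
def CR(x,y,psi):
    c,s=np.cos(psi),np.sin(psi);a=np.radians(30);Rz=np.array([[c,-s,0],[s,c,0],[0,0,1]])
    # crate z leans to -x ; crate x goes up slope
    R=Rz@np.array([[np.cos(a),0,-np.sin(a)],[0,1,0],[np.sin(a),0,np.cos(a)]])
    return R,np.array([x,y,.066])
E
python3 - <<'E'
from h import *
np.set_printoptions(precision=4,suppress=True)
s=shot("scene");t=shot("top")
P={"lid":(0,0,.09),"lid_grip":(0,0,.14),"clip_left_tab":(0,.1085,.132),"clip_right_tab":(0,-.1085,.132),"crate":(0,0,0)}
g=np.array([.62,.21,-.12]);obs=[]
for n,X in P.items():
  for k,p in(("s",s),("t",t)):
    R,o=CR(*g);e=proj(p,R@X+o)
    l=[d for d in manip.pinpoint(p,n) if np.linalg.norm(np.array(d["at"])-e)<25]
    if l: obs.append((n,k,p,np.array(X),np.array(l[0]["at"])))
f=lambda q:np.concatenate([proj(p,CR(*q)[0]@X+CR(*q)[1])-a for _,_,p,X,a in obs])
r=least_squares(f,g,loss="soft_l1");print(r.x,np.degrees(r.x[2]))
for ob,e in zip(obs,f(r.x).reshape(-1,2)):print(ob[0],ob[1],e)
R,o=CR(*r.x)
for n,X in P.items():print(n,R@X+o)
ims=[]
for p,c in((s,(384,265)),(t,(262,235))):
  im=p["frame"][:,:,::-1].copy();im=cv2.resize(im,None,fx=4,fy=4,interpolation=cv2.INTER_CUBIC)
  def L(pts,col):
    q=np.array([proj(p,R@np.array(x)+o)*4+2 for x in pts]);cv2.polylines(im,[q.astype(int)],True,col,1)
  L([(-.08,-.105,.104),(.08,-.105,.104),(.08,.105,.104),(-.08,.105,.104)],(0,255,0))
  for sg in(1,-1):L([(-.025,sg*.111,.11),(.025,sg*.111,.11),(.025,sg*.111,.152),(-.025,sg*.111,.152)],(0,0,255))
  L([(-.007,-.047,.146),(.007,-.047,.146),(.007,.047,.146),(-.007,.047,.146)],(255,0,0))
  x,y=4*c[0]-200,4*c[1]-240;ims.append(im[y:y+480,x:x+400])
cv2.imwrite("pics/ov.png",np.hstack(ims))
for k,p in(("s",s),("t",t)):
  m=manip.outline_of(p,"mat")[0]["mask"].astype(np.uint8)
  b=cv2.approxPolyDP(max(cv2.findContours(m,0,2)[0],key=cv2.contourArea),8,True)[:,0]
  w=np.array([onz(p,u,.004)[:2] for u in b]);print("mat",k,w.tolist(),w.mean(0))
E
```

```text
[ 0.6189  0.2049 -0.1617] -9.262645515338601
lid s [ 0.9782 -0.8081]
lid t [-0.7484 -1.2598]
lid_grip s [-0.9041 -0.4168]
lid_grip t [0.6248 0.6649]
clip_left_tab s [0.0761 0.549 ]
clip_left_tab t [ 3.1472 -0.3561]
clip_right_tab s [2.2645 2.1825]
clip_right_tab t [ 0.4954 -0.1129]
crate s [ 0.6527 -2.619 ]
lid [0.5744 0.2121 0.1439]
lid_grip [0.5498 0.2161 0.1872]
clip_left_tab [0.5712 0.3226 0.1803]
clip_right_tab [0.5363 0.1084 0.1803]
crate [0.6189 0.2049 0.066 ]
mat s [[0.5099659257143182, -0.34411604797610623], [0.7247261486115947, -0.3618651860326955], [0.7481529294131708, -0.08594790136749975], [0.5338709280253824, -0.06862713486119248]] [ 0.6292 -0.2151]
mat t [[0.7406547016329377, -0.08568929619612517], [0.5272015303104309, -0.06955907791041495], [0.5070539665054961, -0.34384667527277224], [0.7184250903149929, -0.3572993320610368]] [ 0.6233 -0.2141]
```

View pics/ov.png

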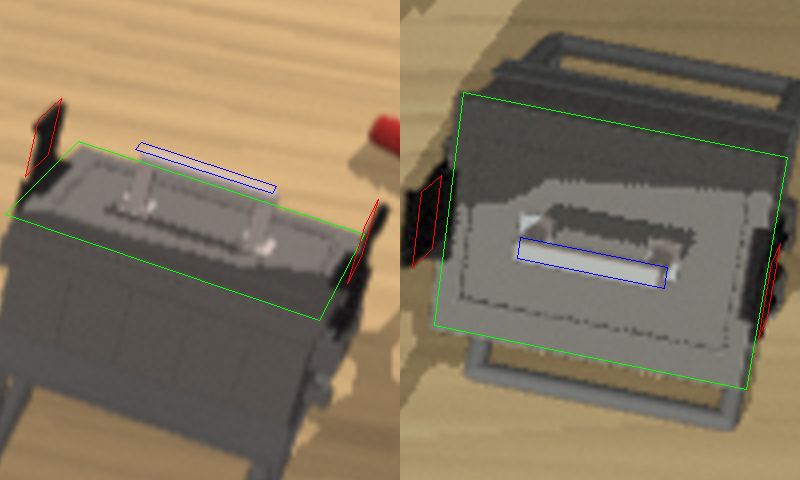

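The overlay fits to about a pixel: the bar, lid outline and tabs coincide in both views. I'll push the clips with closed fingers, jaw axis along crate x. Now I'll compute the waypoints.

```bash
cat >> h.py <<'E'
C=(.6189,.2049,-.1617)
def tip(x,y,z): R,o=CR(*C);return np.round((R@np.array([x,y,z])/1e3+o)*1e3,0)
E
python3 - <<'E'
from h import *
o=manip.get_obs();print(o["position"]*1e3,o["clock"])
for sg in(1,-1):
  print("start",tip(-8,sg*85,126),"above",tip(-8,sg*85,126)+[0,0,50])
  for th in(0,.2,.4,.6,.8,1,1.15,1.3,1.4):
    Y=113-4.5*np.cos(th)+66*np.sin(th)-11;Z=62+66*np.cos(th)+4.5*np.sin(th)
    print(th,tip(-8,sg*Y,Z)-tip(-8,sg*85,126))
E
```

```text
[189.36494305 595.63044948 231.29735517] 2.1
start [564. 300. 171.] above [564. 300. 221.]
0 [ 1. 13.  2.]
0.2 [ 3. 26.  1.]
0.4 [ 6. 38. -1.]
0.6 [11. 49. -6.]
0.8 [ 17.  59. -13.]
1 [ 23.  67. -21.]
1.15 [ 28.  72. -28.]
1.3 [ 33.  75. -36.]
1.4 [ 37.  76. -42.]
start [536. 132. 171.] above [536. 132. 221.]
0 [ -3. -12.   2.]
0.2 [ -5. -25.   1.]
0.4 [ -5. -38.  -1.]
0.6 [ -4. -50.  -6.]
0.8 [ -2. -61. -13.]
1 [  1. -71. -21.]
1.15 [  4. -77. -28.]
1.3 [  8. -81. -36.]
1.4 [ 11. -84. -42.]
```

Request:
jog_arm([
  [0,0,30],
  [20,-20,60],
  [50,-45,70],
  [85,-70,70],
  [120,-97,70],
  [155,-124,70],
  [190,-150,70],
  [225,-177,70],
  [260,-205,70],
  [295,-232,70],
  [335,-265,70],
  [375,-295,70],
], turn=[0,-7,-14,-21,-28,-35,-42,-49,-56,-63,-70,-77], grip=0)

```text
clock: 3.1
position: [0.5379, 0.3205, 0.3017]
ee_rot: [0.737, 0.676, 0.0, 0.0]
ft_force: [0.4, 0.8, -0.2]
grip_width: -0.001
```

Request:
jog_arm([
  [26,-20,0],
  [26,-20,-30],
  [26,-20,-55],
  [26,-20,-80],
  [26,-20,-100],
  [26,-20,-115],
  [26,-20,-125],
  [26,-20,-131],
  [26,-20,-131],
  [26,-20,-131],
], turn=[-4,-4,-4,-4,-4,-4,-4,-4,-4,-4])

```text
clock: 3.93
position: [0.5641, 0.3007, 0.1714]
ee_rot: [0.76, 0.65, 0.001, 0.0]
ft_force: [-0.3, -0.8, 1.2]
grip_width: -0.0
```

Request:
jog_arm([
  [1,9,1],
  [1,15,2],
  [3,26,1],
  [6,38,-1],
  [11,49,-6],
  [17,59,-13],
], turn=[0,0,0,0,0,0])

```text
clock: 4.43
position: [0.5816, 0.3622, 0.1595]
ee_rot: [0.76, 0.65, 0.002, -0.0]
ft_force: [-0.2, -0.6, 4.5]
grip_width: 0.001
```

Request:
jog_arm([
  [6,7,-9],
  [11,12,-16],
  [16,15,-24],
  [20,17,-30],
  [20,17,-30],
], turn=[0,0,0,0,0])

```text
clock: 4.85
position: [0.602, 0.3848, 0.1291]
ee_rot: [0.759, 0.652, 0.005, -0.002]
ft_force: [4.9, 12.7, -0.0]
grip_width: 0.001
```

```bash
python3 - <<'E'
from h import *
s=shot("scene");t=shot("top")
a=cv2.resize(s["frame"][190:310,310:450],(400,343));b=cv2.resize(t["frame"][170:290,170:340],(400,282))
cv2.imwrite("pics/c1.png",np.vstack([a,b])[:,:,::-1]);print(manip.get_obs()["ft_force"])
E
```

```text
[ 2.87480004 12.08735754  0.2494242 ]
```

View pics/c1.png

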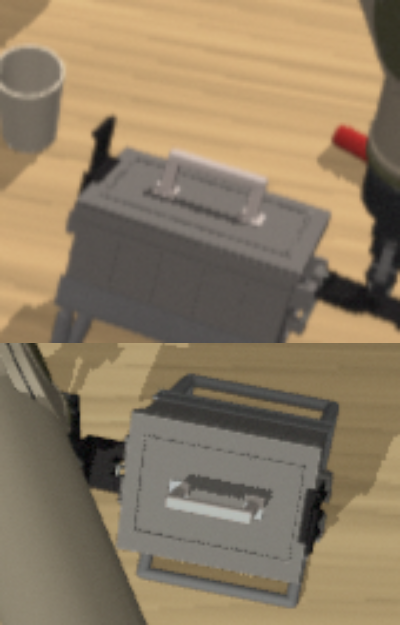

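The left clip is about horizontal, past its snap point at (345,290) in the crop. The 12 N outward force suggests its hook is against my finger, so I'll ease outward and then lift.

Request:
jog_arm([
  [1,8,0],
  [2,14,0],
  [2,14,0],
  [2,14,20],
  [2,14,50],
  [2,14,90],
  [2,14,120],
  [2,14,120],
], turn=[0,0,0,0,0,0,0,0])

```text
clock: 5.62
position: [0.6059, 0.3991, 0.2577]
ee_rot: [0.759, 0.651, 0.01, -0.001]
ft_force: [1.2, 0.1, 0.5]
grip_width: 0.001
```

```bash
python3 - <<'E'
from h import *
s=shot("scene");t=shot("top")
a=cv2.resize(s["frame"][190:310,310:450],(400,343));b=cv2.resize(t["frame"][170:290,170:340],(400,282))
cv2.imwrite("pics/c2.png",np.vstack([a,b])[:,:,::-1]);print(manip.get_obs()["ft_force"])
E
```

```text
[-0.6000073   0.50393831 -1.72080143]
```

View pics/c2.png

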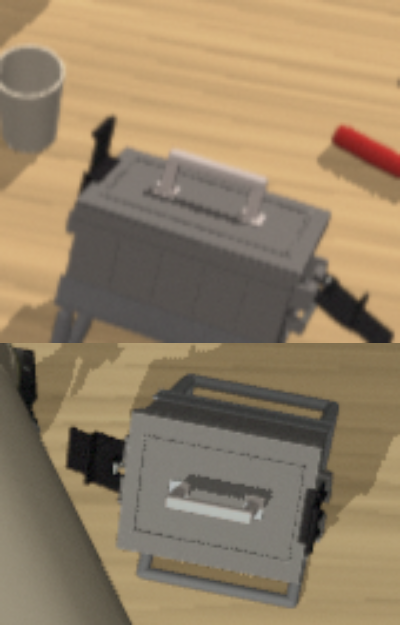

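The left clip hangs open and the lid is still seated. Now the right one.

Request:
jog_arm([
  [-7,-25,5],
  [-17,-65,5],
  [-27,-105,5],
  [-37,-145,5],
  [-47,-185,5],
  [-58,-225,5],
  [-70,-267,0],
  [-70,-267,-25],
  [-70,-267,-50],
  [-70,-267,-72],
  [-70,-267,-87],
  [-70,-267,-87],
], turn=[0,0,0,0,0,0,0,0,0,0,0,0])

```text
clock: 6.72
position: [0.5315, 0.1305, 0.1597]
ee_rot: [0.759, 0.651, 0.002, -0.003]
ft_force: [-0.8, -0.3, 0.5]
grip_width: 0.002
```

Request:
jog_arm([
  [4,2,6],
  [4,2,11],
  [4,2,11],
], turn=[0,0,0])

```text
clock: 6.97
position: [0.5366, 0.1328, 0.1727]
ee_rot: [0.759, 0.651, 0.003, -0.002]
ft_force: [0.6, 0.5, 0.8]
grip_width: -0.003
```

Request:
jog_arm([
  [-2,-8,0],
  [-3,-15,0],
  [-5,-26,-1],
  [-5,-39,-3],
  [-4,-51,-8],
  [-2,-62,-15],
  [1,-73,-23],
  [4,-80,-29],
  [5,-86,-31],
], turn=[0,0,0,0,0,0,0,0,0])

```text
clock: 7.72
position: [0.5414, 0.0452, 0.1411]
ee_rot: [0.759, 0.651, 0.003, -0.002]
ft_force: [-0.4, 0.4, 0.6]
grip_width: -0.003
```

Request:
jog_arm([
  [-1,-8,0],
  [-2,-12,0],
  [-2,-12,20],
  [-2,-12,50],
  [-2,-12,90],
  [-2,-12,120],
  [-2,-12,120],
], turn=[0,0,0,0,0,0,0])

```text
clock: 8.3
position: [0.5418, 0.033, 0.268]
ee_rot: [0.759, 0.651, 0.007, -0.0]
ft_force: [0.0, 0.1, 1.4]
grip_width: -0.0
```

```bash
python3 - <<'E'
from h import *
s=shot("scene");t=shot("top")
a=cv2.resize(s["frame"][190:310,310:450],(400,343));b=cv2.resize(t["frame"][170:290,170:340],(400,282))
cv2.imwrite("pics/c3.png",np.vstack([a,b])[:,:,::-1]);o=manip.get_obs();print(o["ft_force"],o["position"])
print("grip",tip(0,0,140), "mat", manip.hold_point_z)
for p,n in((s,"lid_grip"),(t,"lid_grip")):print([(d["at"],d["confidence"]) for d in manip.pinpoint(p,n)],proj(p,tip(0,0,140)/1e3))
E
```

```text
[-0.52535842 -0.0940389  -0.12694249] [0.53989141 0.03308356 0.26255681]
grip [550. 216. 187.] mat 0.0187
[([382.2, 249.9], 0.94), ([458.3, 256.1], 0.69), ([441.4, 304.7], 0.31)] [384.324192   248.59896665]
[([261.2, 240.5], 0.72)] [260.1943166  239.39748675]
```

View pics/c3.png

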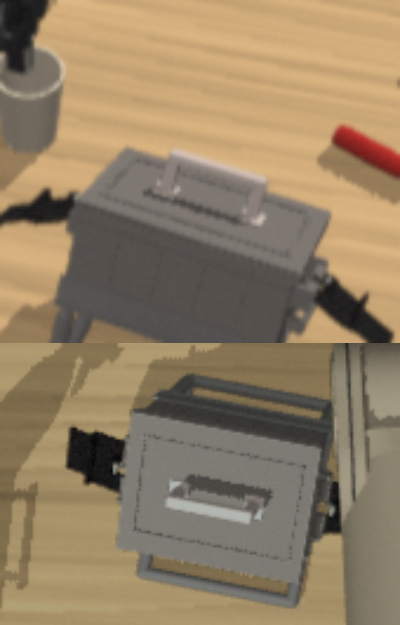

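Both clips are open and the lid is still seated with its handle in place. Going for the handle.

Request:
jog_arm([
  [1,20,5],
  [3,50,5],
  [5,85,5],
  [7,120,5],
  [9,150,5],
  [10,175,5],
  [10,182,0],
  [10,182,-10],
  [10,182,-20],
  [10,182,-20],
], turn=[0,0,0,0,0,0,0,0,0,0], grip=48, grip_force=20)

```text
clock: 9.33
position: [0.548, 0.2127, 0.2371]
ee_rot: [0.76, 0.65, 0.0, -0.003]
ft_force: [-0.7, -0.2, -0.2]
grip_width: 0.56
```

Request:
jog_arm([
  [1,3,-15],
  [1,3,-30],
  [1,3,-45],
  [1,3,-57],
  [1,3,-65],
  [1,3,-67],
  [1,3,-67],
  [1,3,-67],
], turn=[0,0,0,0,0,0,0,0])

```text
clock: 10.0
position: [0.5493, 0.2155, 0.1708]
ee_rot: [0.76, 0.65, 0.0, -0.002]
ft_force: [-0.6, 0.8, -0.2]
grip_width: 0.564
```

Close gently.

Request:
jog_arm([
  [0,0,0],
  [0,0,0],
  [0,0,0],
  [0,0,0],
  [0,0,0],
  [0,0,0],
], turn=[0,0,0,0,0,0], grip=0, grip_force=20)

```text
clock: 10.5
position: [0.5484, 0.2159, 0.1716]
ee_rot: [0.76, 0.65, 0.0, -0.003]
ft_force: [-7.1, -1.0, 7.3]
grip_width: 0.188
```

Request:
jog_arm([
  [-1,0,3],
  [-3,0,5],
  [-4,1,8],
  [-6,1,10],
  [-7,1,13],
  [-9,1,16],
  [-10,2,18],
  [-12,2,21],
  [-14,2,25],
  [-16,2,29],
  [-18,3,34],
  [-20,3,40],
], turn=[0,0,0,0,0,0,0,0,0,0,0,0])

```text
clock: 11.5
position: [0.5281, 0.219, 0.212]
ee_rot: [0.76, 0.65, -0.0, -0.003]
ft_force: [-0.1, -0.2, -1.9]
grip_width: 0.19
```

Request:
jog_arm([
  [-2,0,20],
  [-4,0,50],
  [-4,0,80],
  [-4,0,90],
  [-4,0,90],
], turn=[0,0,0,0,0])

```text
clock: 11.92
position: [0.5252, 0.2195, 0.3052]
ee_rot: [0.76, 0.65, 0.003, -0.003]
ft_force: [0.6, 0.8, -3.5]
grip_width: 0.192
```

```bash
python3 - <<'E'
from h import *
s=shot("scene");t=shot("top")
a=cv2.resize(s["frame"][130:310,280:480],(500,450));save(s,"s4");save(t,"t4")
cv2.imwrite("pics/c4.png",a[:,:,::-1]);o=manip.get_obs();print(o["ft_force"],o["torque"],o["position"],o["grip_width"])
E
```

```text
[-0.01687881  0.85765457 -3.99501283] [0.00464753 0.00831184 0.02981773] [0.52384278 0.2189825  0.30110663] 0.19559137104208418
```

View pics/c4.png

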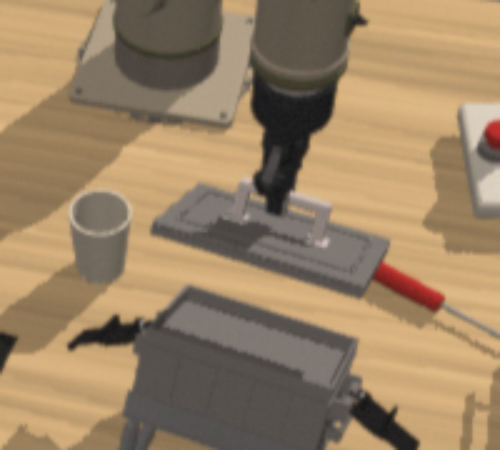

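The lid is off and both clips remain open. The lid may still be partly tilted in the fingers, since the opening is about 16.5 mm against a 14 mm bar. I'll grip harder so the bar squares up, and carry it over.

Request:
jog_arm([
  [0,0,0],
  [0,0,0],
  [0,0,0],
  [0,0,0],
  [2,-10,0],
  [8,-30,0],
  [14,-60,0],
  [21,-90,0],
  [28,-120,0],
  [35,-150,0],
  [42,-180,0],
  [50,-212,0],
], turn=[0,0,0,0,0,0,1,2,3,4,5,5], grip_force=70)

```text
clock: 13.02
position: [0.5738, 0.0049, 0.3012]
ee_rot: [0.73, 0.683, -0.0, -0.003]
ft_force: [1.0, -0.1, -2.9]
grip_width: 0.164
```

Request:
jog_arm([
  [7,-30,0],
  [14,-60,0],
  [21,-90,0],
  [28,-120,0],
  [35,-150,0],
  [42,-180,0],
  [48,-205,0],
  [50,-217,0],
  [51,-222,0],
  [51,-222,0],
  [51,-222,0],
], turn=[0,0,0,0,0,0,0,0,0,0,0])

```text
clock: 13.93
position: [0.6248, -0.216, 0.3011]
ee_rot: [0.73, 0.684, -0.0, -0.004]
ft_force: [0.1, 0.0, -3.1]
grip_width: 0.165
```

```bash
python3 - <<'E'
from h import *
s=shot("scene");t=shot("top")
a=cv2.resize(s["frame"][130:310,130:330],(500,450));save(s,"s5");save(t,"t5")
b=cv2.resize(t["frame"][120:300,320:440],(300,450))
cv2.imwrite("pics/c5.png",np.hstack([a,b])[:,:,::-1]);o=manip.get_obs();print(o["ft_force"],o["torque"],o["position"],o["grip_width"],o["ee_rot"])
m=manip.outline_of(s,"lid")[0]["mask"].astype(np.uint8)
c=cv2.approxPolyDP(cv2.convexHull(max(cv2.findContours(m,0,2)[0],key=cv2.contourArea)),3,True)[:,0];print(c.tolist())
# predicted corners for pitch 0,10,20,30 about the bar
G=o["position"]+[0,0,.0187]
for pt in(0,10,20,30):
  q=np.radians(pt);ps=np.radians(-4.5);Rz=np.array([[np.cos(ps),-np.sin(ps),0],[np.sin(ps),np.cos(ps),0],[0,0,1]])
  R=Rz@np.array([[np.cos(q),0,-np.sin(q)],[0,1,0],[np.sin(q),0,np.cos(q)]])
  print(pt,[np.round(proj(s,G+R@np.array([x,y,-.036]))).astype(int).tolist() for x,y in((-.08,-.105),(.08,-.105),(.08,.105),(-.08,.105))])
E
```

```text
[-0.60144085  0.72465387 -3.01741032] [ 0.02797595  0.06855056 -0.03077909] [ 0.62505971 -0.21518723  0.30132127] 0.17158096957445043 [ 7.29452066e-01  6.84022669e-01  2.83700145e-05 -3.55961732e-03]
[[157, 226], [159, 220], [189, 204], [228, 208], [262, 223], [237, 246]]
0 [[191, 185], [161, 228], [239, 249], [264, 203]]
10 [[191, 190], [159, 226], [237, 247], [264, 208]]
20 [[190, 196], [157, 222], [236, 243], [263, 214]]
30 [[189, 201], [155, 218], [235, 239], [261, 220]]
```

View pics/c5.png

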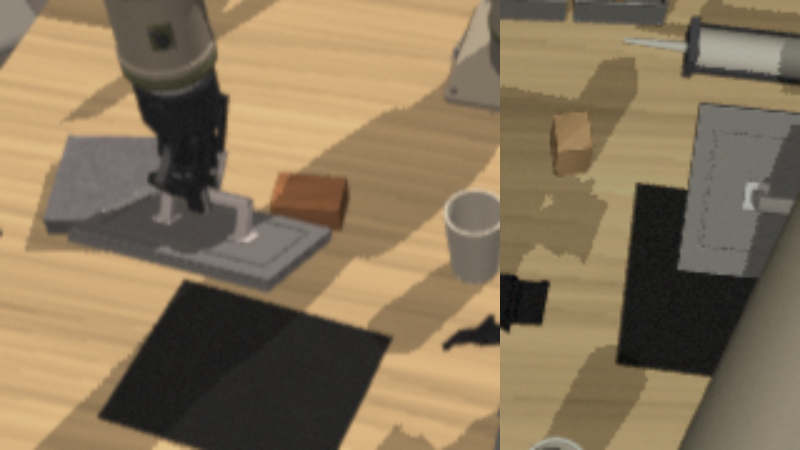

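The overlay of predicted corners shows the lid is still pitched about 25–30°, low edge towards the robot. The bar is jammed by friction in the pads. I'll set the low edge on the mat with a 20 N grip, then move along the arc about that edge so the lid rolls flat in the fingers.

Request:
jog_arm([
  [-10,1,-20],
  [-20,2,-45],
  [-30,3,-75],
  [-36,3,-105],
  [-36,3,-135],
  [-36,3,-160],
  [-36,3,-182],
  [-36,3,-200],
  [-36,3,-212],
  [-36,3,-218],
  [-36,3,-218],
  [-36,3,-218],
], turn=[0,0,0,0,0,0,0,0,0,0,0,0], grip_force=25)

```text
clock: 15.08
position: [0.5896, -0.2121, 0.0842]
ee_rot: [0.729, 0.684, 0.0, -0.003]
ft_force: [0.2, -0.6, -2.4]
grip_width: 0.165
```

Request:
jog_arm([
  [0,0,-2],
  [0,0,-4],
  [0,0,-6],
  [0,0,-8],
  [0,0,-8],
], turn=[0,0,0,0,0])

```text
clock: 15.5
position: [0.5894, -0.212, 0.0759]
ee_rot: [0.729, 0.684, 0.0, -0.003]
ft_force: [-0.4, -0.2, -2.5]
grip_width: 0.166
```

Request:
jog_arm([
  [0,0,-2],
  [0,0,-4],
  [0,0,-6],
  [0,0,-8],
  [0,0,-8],
], turn=[0,0,0,0,0])

```text
clock: 15.92
position: [0.5924, -0.2124, 0.0702]
ee_rot: [0.729, 0.684, 0.002, -0.001]
ft_force: [4.0, 0.3, 11.6]
grip_width: 0.168
```

```bash
python3 - <<'E'
from h import *
s=shot("scene");save(s,"s6")
cv2.imwrite("pics/c6.png",cv2.resize(s["frame"][170:330,150:310],(560,560))[:,:,::-1]);o=manip.get_obs();print(o["ft_force"],o["torque"],o["position"],o["grip_width"])
E
```

```text
[ 4.10412672  0.13706436 10.45719458] [ 0.20742139 -0.48572728  0.00463055] [ 0.59228782 -0.2123681   0.0703116 ] 0.16328830392118762
```

View pics/c6.png

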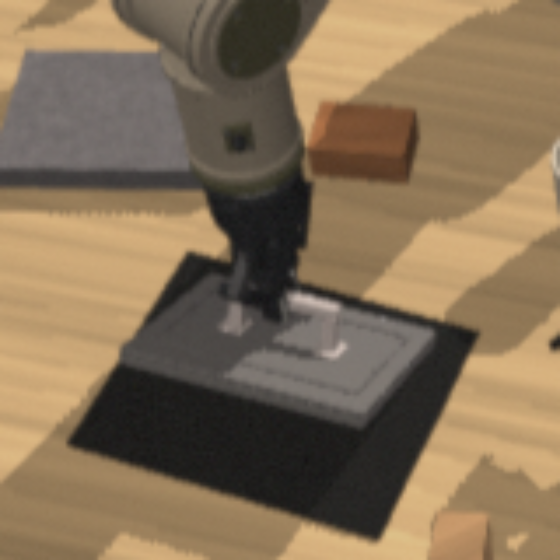

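The low edge is down on the mat and the far edge still up. Now rolling along the arc at minimum grip.

Request:
jog_arm([
  [2,0,-2],
  [5,0,-3],
  [7,-1,-5],
  [10,-1,-7],
  [14,-1,-9],
  [14,-1,-9],
], turn=[0,0,0,0,0,0], grip_force=20)

```text
clock: 16.47
position: [0.6065, -0.2134, 0.0605]
ee_rot: [0.729, 0.685, 0.002, -0.001]
ft_force: [0.0, 1.0, 1.0]
grip_width: 0.165
```

Request:
jog_arm([
  [2,0,-2],
  [5,0,-5],
  [8,-1,-8],
  [11,-1,-11],
  [13,-1,-13],
  [13,-1,-13],
], turn=[0,0,0,0,0,0])

```text
clock: 16.97
position: [0.6196, -0.2142, 0.0466]
ee_rot: [0.729, 0.685, 0.001, -0.001]
ft_force: [0.8, 0.7, -1.6]
grip_width: 0.167
```

```bash
python3 - <<'E'
from h import *
s=shot("scene");save(s,"s7")
cv2.imwrite("pics/c7.png",cv2.resize(s["frame"][170:330,150:310],(560,560))[:,:,::-1]);o=manip.get_obs();print(o["ft_force"],o["torque"],o["position"],o["grip_width"])
E
```

```text
[ 0.79810598  1.02191384 -1.71231263] [0.03495956 0.01133411 0.04783976] [ 0.61933757 -0.21424125  0.04683309] 0.16733891477371238
```

View pics/c7.png

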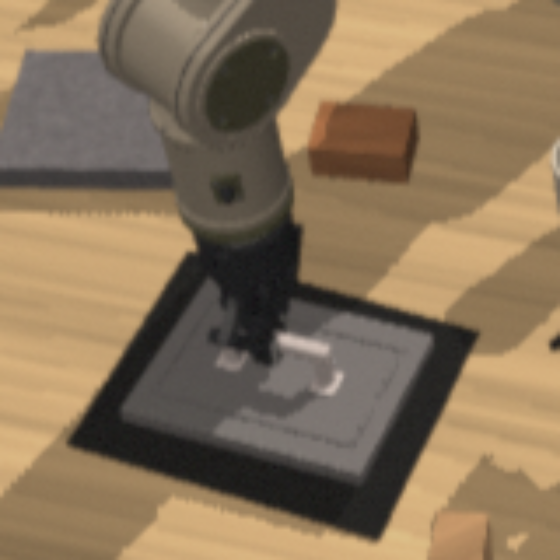

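The lid is rolling down and is nearly flat and centred. Continuing in small steps.

Request:
jog_arm([
  [2,0,-2],
  [3,0,-4],
  [5,0,-6],
  [6,0,-8],
  [6,0,-8],
], turn=[0,0,0,0,0])

```text
clock: 17.43
position: [0.6256, -0.2142, 0.0386]
ee_rot: [0.729, 0.685, 0.001, -0.001]
ft_force: [-0.1, -1.0, -1.1]
grip_width: 0.155
```

Request:
jog_arm([
  [0,0,-1],
  [0,0,-2],
  [0,0,-3],
  [0,0,-3],
], turn=[0,0,0,0])

```text
clock: 17.77
position: [0.6258, -0.2143, 0.0381]
ee_rot: [0.729, 0.685, 0.002, -0.001]
ft_force: [-9.9, 4.1, 21.1]
grip_width: 0.162
```

The 21 N says it is seated. I'll relieve the force and open.

Request:
jog_arm([
  [0,0,0],
  [0,0,0.5],
  [0,0,0.5],
], turn=[0,0,0])

```text
clock: 18.02
position: [0.6257, -0.2142, 0.0385]
ee_rot: [0.729, 0.685, 0.002, -0.001]
ft_force: [0.7, 0.6, -0.9]
grip_width: 0.16
```

Request:
jog_arm([
  [0,0,0],
  [0,0,0],
  [0,0,0],
  [0,0,0],
  [0,0,0],
], turn=[0,0,0,0,0], grip=40)

```text
clock: 18.43
position: [0.6258, -0.2142, 0.0385]
ee_rot: [0.729, 0.685, 0.002, -0.001]
ft_force: [-0.5, 1.2, 0.4]
grip_width: 0.469
```

Rise straight up, then check.

Request:
jog_arm([
  [0,0,8],
  [0,0,20],
  [0,0,40],
  [0,0,70],
  [0,0,105],
  [0,0,140],
  [0,0,175],
  [0,0,205],
  [0,0,220],
  [0,0,220],
], turn=[0,0,0,0,0,0,0,0,0,0])

```text
clock: 19.27
position: [0.6271, -0.2153, 0.2645]
ee_rot: [0.729, 0.684, 0.004, 0.002]
ft_force: [-0.0, -0.0, 0.3]
grip_width: 0.467
```

Request:
jog_arm([
  [-20,15,10],
  [-45,40,20],
  [-70,70,30],
  [-95,100,40],
  [-110,130,50],
  [-125,155,50],
  [-130,165,50],
  [-130,165,50],
], turn=[0,0,0,0,0,0,0,0])

```text
clock: 19.93
position: [0.4961, -0.0474, 0.3152]
ee_rot: [0.728, 0.686, 0.005, 0.002]
ft_force: [0.0, 0.0, 0.3]
grip_width: 0.469
```

```bash
python3 - <<'E'
from h import *
np.set_printoptions(precision=3,suppress=True)
s=shot("scene");t=shot("top");save(s,"s8");save(t,"t8")
a=s["frame"][170:350,150:450];b=t["frame"][170:350,170:470]
cv2.imwrite("pics/c8.png",cv2.resize(np.vstack([a,b]),(500,600))[:,:,::-1])
for k,p in(("s",s),("t",t)):
  for n,z in(("lid",.018),("mat",.004)):
    m=manip.outline_of(p,n)[0]["mask"].astype(np.uint8)
    c=cv2.minAreaRect(cv2.convexHull(max(cv2.findContours(m,0,2)[0],key=cv2.contourArea)))
    c=cv2.approxPolyDP(cv2.convexHull(max(cv2.findContours(m,0,2)[0],key=cv2.contourArea)),6,True)[:,0]
    w=np.array([onz(p,u,z)[:2] for u in c]);print(n,k,w.tolist(),w.mean(0))
for n in("lid","lid_grip"):
  A=manip.pinpoint(s,n);B=manip.pinpoint(t,n)
  if A and B:print(n,*tri(ray(s,A[0]["at"]),ray(t,B[0]["at"])))
for n in"cup block_tall block_flat book spray_bottle screwdriver".split():
  for k,p in(("s",s),("t",t)):print(n,k,[np.round(d["at"],1) for d in manip.pinpoint(p,n)[:1]])
E
```

```text
lid s [[0.5488826974664165, -0.30636857673098655], [0.5566166196381012, -0.10119452522234651], [0.7225513258753279, -0.10756709121078573], [0.7050505968776094, -0.3148078445252482]] [ 0.633 -0.207]
mat s [[0.5099659257143182, -0.34411604797610623], [0.5338709280253824, -0.06862713486119248], [0.7488186037730924, -0.08862855628520439], [0.7247261486115947, -0.3618651860326955]] [ 0.629 -0.216]
lid t [[0.6978514802259107, -0.25671980696941155], [0.694425631548566, -0.3177482249167408], [0.5376832228270374, -0.3036165347774923], [0.5440361769399343, -0.24976309213435763]] [ 0.618 -0.282]
mat t [[0.7235927035252382, -0.2630669187650654], [0.7124147764158795, -0.36010246891437747], [0.5009469835932535, -0.3351711434833191], [0.5145917838111632, -0.24981775357864036]] [ 0.613 -0.302]
lid [ 0.635 -0.215  0.011] [np.float64(0.008255648399383038), np.float64(0.00825564839938293)]
lid_grip [ 0.628 -0.208  0.056] [np.float64(0.002270493339340104), np.float64(0.0022704933393400623)]
cup s [array([318.8, 237.5])]
cup t [array([339.2, 309.4])]
block_tall s [array([286.1, 339.9])]
block_tall t [array([344.9, 182.8])]
block_flat s [array([225.1, 270.9])]
block_flat t [array([421.4, 326.5])]
book s [array([183.1, 203.7])]
book t [array([505.2, 326.5])]
spray_bottle s [array([496.7, 325.6])]
spray_bottle t [array([158. , 233.8])]
screwdriver s [array([456.9, 254.3])]
screwdriver t [array([191.8, 314.9])]
```

View pics/c8.png

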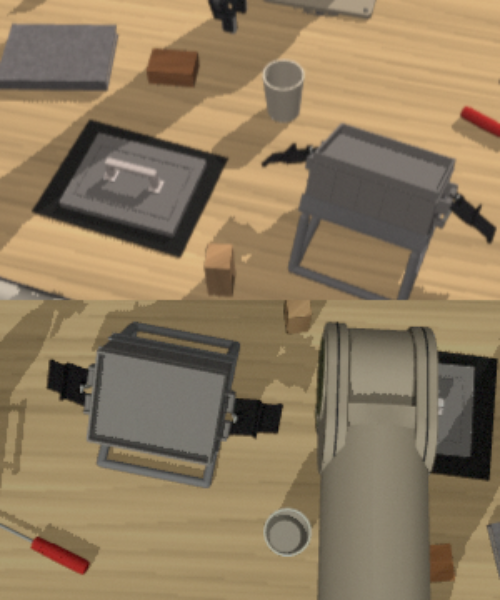

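The lid lies flat with its handle up and a mat border visible on all sides. Both clips hang open, and the bystanders are where they were. Handing in.

```bash
python3 -c "
from workcell import manip
print(manip.hand_in(), manip.get_obs()['clock'])"
```

```text
the job is handed in; nothing more can be done
the job is handed in; nothing more can be done
```

The crate is open, and I handed the job in at about 20 s on the robot's clock. I flipped both clips open with the lid still seated, then lifted the lid off. It is now flat on the mat with its handle up.

**The lid stayed tilted:** it hung at about 28° in the fingers after lifting. I set its low edge on the mat and rolled it flat; seating it took a brief push of about 21 N.

**Last checks:**
- **Lid:** the handle bar measured at (0.628, -0.208, 0.056 m), about 6–8 mm from the mat centre. That height fits a lid lying flat.
- **Clips:** both hang open in both camera views. I judged this by eye and did not measure the angle.
- **Bystanders:** their image positions match the first pictures within the detector's scatter. The cup differed by about 6 pixels in the top view, but it looks undisturbed and I never came near it.
- **Robot:** the gripper was clear of everything.

**Disagreements:**
- The scene-view detection of block_flat landed on the lid; the block looks in place in the picture.
- In the final top view the arm hid part of the lid and mat, so their outlines there are unreliable.
- The network's lid-origin points from the two cameras missed each other by about 16 mm, so I went by the handle position instead.

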